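# Lock the hold-down post of a bench saw with its jam nut

## Robot

A 7-joint arm with a two-finger parallel gripper is mounted at the origin on the work surface. World frame = base frame: x ahead of the robot, y to its left, z up, the work surface at z = 0. Lengths are in m, angles in rad, forces in N, time in s.
With the tool pointing down it reaches from about 0.4 to 0.85 m from the base axis. Payload 6.9 kg.
Tool frame: the origin (TCP) lies at the very end of the fingers, on their centre line; the grasp point (between the pads) lies 19 mm behind it; z points along the fingers, y is the line along which they close (so a half turn about z gives the same grasp; the last joint's range is limited). The gripper opens to 85 mm and grips with 20 to 120 N. Pads are 22 mm wide; open, the fingers measure 114 mm over their backs; the gripper's body (76 mm by 85 mm) begins 54 mm behind the grasp point. The pads swing forward as they close: fully open they stand 13 mm farther back than shut.
Start: joints at [1.339, 0.507, -0.238, 1.5, 0.126, 1.149, -0.155], TCP at [0.207, -0.59, 0.231] pointing down, gripper open.
Joint ranges: [-3.08, 3.08], [-0.24, 2.05], [-1.43, 1.35], [0, 2.5], [-1.52, 4.66], [0.17, 1.96], [-2.89, 2.89]. Speed limits (rad/s): [2.39, 2.39, 3.14, 3.14, 3.14, 3.14, 3.14].

## Interface

Orientations are given as a unit quaternion [w, x, y, z].
In Python, from workcell import env gives the robot as it stands. The module is installed in compiled form; this text tells all that it offers.
- The arm moves only by the shell command python3 -m creep 'ROWS' [FORCE]. ROWS is JSON, a list of rows, each an object of numbers: "x", "y", "z": the shift along the tool's x, y, z in cm; "wx", "wy", "wz": the turn, a rotation vector about the tool's x, y, z in rad; "fingers": the closure, from 0 (fully open) to 1 (shut). A call has 1 to 20 rows; each row shifts and turns the commanded pose from where the row before left it, along the tool's axes as they then stand; what a row does not reach is not made up. A row lasts 1/10 s, in which the tool goes at most 50 mm and 8.59 degrees, less where a joint would pass 70% of its speed; a pose out of reach is approached as far as the arm can. A call is refused whole if a number of a shift passes 5 or a number of a turn 0.15, either way. A call with a gripper value outside its range is refused whole. The fingers move at their own pace and stop on an object; FORCE is the grip in N (left out, the last holds). Time passes only in rows, so rows that do not move let the fingers close. It gives the time, the measured TCP pose, the force, the opening and the grip force at its end, in the units of the state.
- env.get_obs(): the state, without advancing time (a new reading comes with each control period).
- env.grab_frame(name): name is "side" or "top" or "wrist"; returns a dict with "pixels" (480x640x3 uint8, red, green, blue), "K" (3x3 intrinsics, pixels), "extrinsics" (4x4, takes a point from world to camera coordinates). Camera axes: x right, y down, z forward; pixel columns grow to the right and rows downward; lengths in m; the calibration is good to about 2 mm. A picture is of the moment at which its call begins. There is no depth.
- env.job_done(): hands the job in; it is judged then, once.
The state is a dict: "clock": time; "joint_positions": joint angles; "joint_velocities": joint speeds; "joint_torque": joint torques, N m; "tool_pos": TCP position; "tcp_rot": TCP orientation; "contact_force": force on the tool from outside, world axes, zero at the start; "moment": the same for the moment, N m; "gripper_width": finger opening in m; "grip_force": force on a finger pad.
Only numpy, scipy, OpenCV 4.12 (cv2) and the standard library are available. Lean on these libraries where they do the work, as an engineer would, in place of code of your own. Each camera call takes 0.05 s, during which the arm holds its last target. There are 200 camera calls.

## Task

Lock the hold-down post of the small saw: slide the jaw of the larger open-ended spanner, lying flat on the base, fully onto the lower nut, its handle beside the stop pin so that the pin will stop it from turning clockwise (seen from above), and let go. Then swing the lever of the jam nut clockwise until it comes up snug and press on gently until it is firmly tight, about 12 N at the knob, and let go. The lower nut must keep its setting but for the spanner's play, the spanner stays on it, the pin must not be strained by overtightening, and the other things on the bench are left alone.

Things in the scene. Friction and masses are not known exactly. Their poses are not given: they have to be found in the camera images.
- fixture: the saw's hold-down post: low black base with a flat aluminium top 30 mm above the bench and a vertical stud, 18 mm thick, that ends 80 mm above the bench. Origin on the stud's axis at bench level. The top reaches from -205 to +70 mm in its x, 65 mm either side in y. A motor block 58 mm high stands on its +y side (x -110 to +10, y +70 to +145 mm). Fixed.
- stop_pin: steel pin 10 mm thick standing 24 mm up from the aluminium top, 168 mm from the stud along the fixture's -x and 19.5 mm to its +y. Origin: centre of its foot. Fixed. The spanner's handle belongs on its -y side, the handle's edge about 4 mm from it; tightening the jam nut swings the handle clockwise (towards the fixture's +y) against it.
- nut_center (a point): the lower nut: steel hexagon 32 mm across flats, 16 mm high, on the aluminium top. The point is on the stud's axis at its underside, 30 mm above the bench. Two flats face its own +y and -y: the spanner slides on flat along the nut's +x, its handle to the nut's -x. Not held, it turns at about 0.25 N m.
- lower_nut (a joint): turn of the lower nut in rad, 0 = its setting, anticlockwise from above positive; starts within 0.03 of 0, must stay within 0.35. Left unheld it is carried round by the jam nut as that tightens. A turn of up to about 0.25 while the spanner takes up its play and comes against the pin is normal.
- jam_nut (a point): the jam nut: hexagon 32 mm across flats, 10 mm high, just over the lower nut, with a lever. The point is on the stud's axis at its underside, 47 mm above the bench. Clockwise from above tightens: free (1 N at the knob) for 0.5 to 0.9 rad, differing each time, then it drags the nut and spanner to the pin (2 N, about 0.2 rad), comes up snug at 7 N and takes 1.8 N more per 0.1 rad. It stays where left.
- lever_knob (a point): centre of the black ball, 28 mm across, on the end of the jam nut's lever: 120 mm from the stud's axis, 100 mm above the bench, on a 10 mm bar that slopes up from the nut. The lever starts on the fixture's +x side. Firmly tight is 12 N at the knob, pushing square to the lever; below 10 N may be too little, and above 15 N the stop pin is strained.
- spanner: the larger of two plain steel open-ended spanners, 220 mm long, loose, flat on the bench, 0.26 to 0.40 kg. Origin: centre of the jaw, on the underside. x points out of the jaw's mouth; the handle runs to -x and ends at -195 mm. 12 mm thick; jaw 33.6 mm wide, flared mouth at +24 mm, throat at -21 mm; head 58 mm wide; handle 20 mm wide from -50 mm on.
- spanner_jaw (a point): centre of the larger spanner's jaw, on its underside: on the nut's axis when the spanner is home (it can go about 2 mm farther before the throat stops it).
- spanner_grip (a point): point on the underside of the larger spanner's handle, 70 mm from the jaw's centre, near its balance point, good for gripping across the 20 mm width (held farther back, the head droops).
- small_spanner: the smaller spanner, jaw 20 mm, 190 mm long, of no use here; origin under the centre of its jaw, axes like the larger one's. A bystander: leave it alone.
- binder_clip: small black binder clip, 32 mm. A bystander: leave it alone.
- ply_offcut: flat plywood offcut, 110 x 70 x 6 mm. A bystander: leave it alone.
- glue_bottle: white glue bottle 44 mm across, 110 mm high, standing. A bystander: leave it alone.
- screwdriver: screwdriver with a black handle, lying. A bystander: leave it alone.
- spring_clamp: black spring clamp, about 110 mm long, lying. A bystander: leave it alone.
- sanding_block: dark wooden sanding block, 70 x 35 x 25 mm. A bystander: leave it alone.
Things that resemble listed ones, but are neither listed nor needed, are in the scene too. Leave any orange look-alike of the spanner alone.

How it is judged:
By the outcome, as a careful person would: the job done as asked, in the order asked, and still so for the second after the job is handed in, with the robot touching nothing.
It also fails if it takes over 72 s, if anything falls off the work surface, if the arm or the gripper's body presses on something with over 40 N, if the wrist force passes 120 N, or if a joint passes its speed limit or range.

## Working session

There is one attempt and no reset: what is moved stays moved. The work goes in short steps, Python scripts to look and compute and a shell command to move; the robot and the scene stay as the last step left them, time stands still between calls to the robot, and variables do not carry over. Pictures are saved under pics/ and viewed, at most 10 in all, crops included, and the job is handed in when it is done.

```bash
mkdir -p pics
cat > h.py <<'E'
import numpy as np, cv2
from workcell import env
from scipy.spatial.transform import Rotation as R
def grab(n,f=None):
    g=env.grab_frame(n)
    if f: cv2.imwrite('pics/'+f,g['pixels'][:,:,::-1]); np.savez('pics/'+f+'.npz',K=g['K'],E=g['extrinsics'])
    return g
def load(f):
    d=np.load('pics/'+f+'.npz'); return dict(K=d['K'],extrinsics=d['E'],pixels=cv2.imread('pics/'+f)[:,:,::-1])
def onplane(g,uv,z):
    K,E=np.array(g['K']),np.array(g['extrinsics']); Rm,t=E[:3,:3],E[:3,3]
    c=-Rm.T@t; d=Rm.T@np.linalg.inv(K)@np.array([uv[0],uv[1],1.]); return c+d*(z-c[2])/d[2]
def proj(g,p):
    K,E=np.array(g['K']),np.array(g['extrinsics']); q=K@(E[:3,:3]@np.array(p)+E[:3,3]); return q[:2]/q[2]
E
python3 - <<'E'
from h import *
for n in ['top','side','wrist']:
    g=grab(n,n+'0.png'); E=np.array(g['extrinsics']); print(n,-E[:3,:3].T@E[:3,3],g['K'][0][0])
o=env.get_obs(); print({k:np.round(v,3) for k,v in o.items()}); print(R.from_quat(np.roll(o['tcp_rot'],-1)).as_matrix().round(3))
E
```

```text
top [ 0.31674427 -0.01103695  1.36971464] 599.6784842293883
side [-0.46050542  0.79790019  1.03110273] 565.245009072458
wrist [ 0.28513098 -0.56009909  0.3737861 ] 378.0634803303323
{'clock': np.float64(0.15), 'joint_positions': array([ 1.339,  0.508, -0.238,  1.501,  0.126,  1.149, -0.155]), 'joint_velocities': array([ 0.   , -0.003,  0.001, -0.003,  0.   , -0.   ,  0.001]), 'joint_torque': array([-3.0000e-03, -6.2101e+01, -2.1890e+00, -2.4983e+01,  1.3000e-02,
        9.0000e-03, -0.0000e+00]), 'tool_pos': array([ 0.206, -0.59 ,  0.231]), 'tcp_rot': array([-0.001,  0.986,  0.168, -0.   ]), 'contact_force': array([ 0.1  , -0.231, -0.038]), 'moment': array([-0.01 ,  0.04 ,  0.027]), 'grip_force': np.float64(0.0), 'gripper_width': np.float64(0.085)}
[[ 0.944  0.33  -0.   ]
 [ 0.33  -0.944  0.001]
 [ 0.    -0.001 -1.   ]]
```

View pics/top0.png

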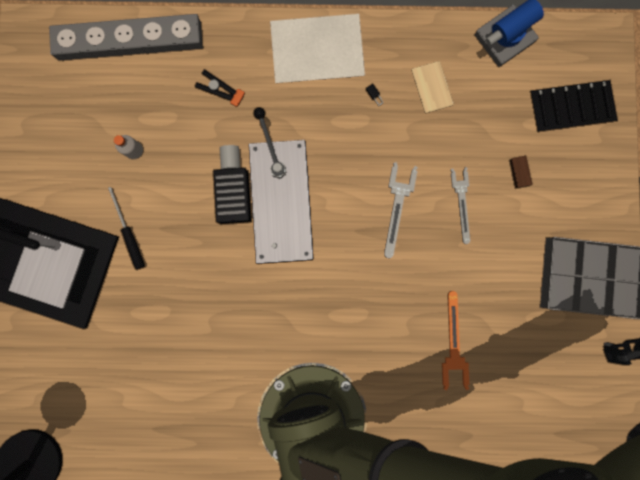

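View pics/side0.png

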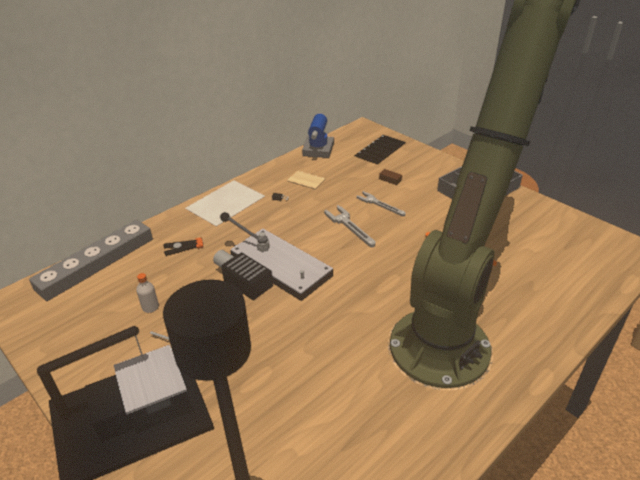

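The top view shows the stud at (278,169), the plate, the pin at (275,245) and the knob at (260,113). The larger spanner has its jaw near (402,178) and its handle end near (389,256). The orange look-alike is at (455,340). The side view agrees.

Run:
```python
from h import *
g=load('top0.png'); im=g['pixels']; hsv=cv2.cvtColor(im,cv2.COLOR_RGB2HSV)
m=((hsv[...,1]<50)&(hsv[...,2]>90)).astype(np.uint8)
def comp(x0,y0,x1,y1):
    s=np.zeros_like(m); s[y0:y1,x0:x1]=m[y0:y1,x0:x1]
    c=max(cv2.findContours(s,0,2)[0],key=cv2.contourArea); return c
c=comp(247,135,318,268); r=cv2.minAreaRect(c); b=cv2.boxPoints(r)
P=np.array([onplane(g,p,.03) for p in b]); print('plate',r,P.round(4).tolist())
c=comp(380,155,425,262); ys=[p for p in c[:,0]]; W=np.array([onplane(g,p,.012)[:2] for p in c[:,0]])
s=np.zeros_like(m); cv2.drawContours(s,[c],-1,1,-1); yy,xx=np.nonzero(s)
pts=np.array([onplane(g,p,.012)[:2] for p in zip(xx,yy)])
h=pts[(pts[:,0]<np.percentile(pts[:,0],50))]
mu=h.mean(0); d=np.linalg.svd(h-mu)[2][0]; d*=np.sign(d[0]); t=(W-mu)@d; n=np.array([-d[1],d[0]])
print('len',t.min(),t.max(),'w',np.ptp((W-mu)@n),'yaw',np.arctan2(d[1],d[0]))
end=mu+d*t.min(); print('end',end,'jaw',end+.195*d,'grip',end+.125*d)
print('head lateral', ((W-mu)@n)[t>t.max()-.06].min(),((W-mu)@n)[t>t.max()-.06].max())
for nme,uv,z in [('stud',(278,169),.08),('pin',(275,245),.054),('knob',(260,113),.1)]: print(nme,onplane(g,uv,z))
cv2.imwrite('pics/crop0.png',cv2.resize(im[100:275,200:430,::-1],None,fx=3.4,fy=3.4,interpolation=cv2.INTER_CUBIC))
```

```text
plate ((280.3696594238281, 201.1709747314453), (120.0101547241211, 56.82988739013672), 86.1345443725586) [[0.6159, 0.1541, 0.03], [0.6265, 0.0257, 0.03], [0.3553, 0.0034, 0.03], [0.3451, 0.1297, 0.03]]
len -0.06407882314622793 0.15102586770435744 w 0.05618228790909165 yaw -0.18127913335620877
end [ 0.36296218 -0.16597997] jaw [ 0.55476689 -0.20113611] grip [ 0.48591392 -0.18851596]
head lateral -0.02805147938262396 0.028130808526467682
stud [0.54868046 0.08130111 0.08      ]
pin [0.38450291 0.08651035 0.054     ]
knob [0.66683458 0.12105185 0.1       ]
```

View pics/crop0.png

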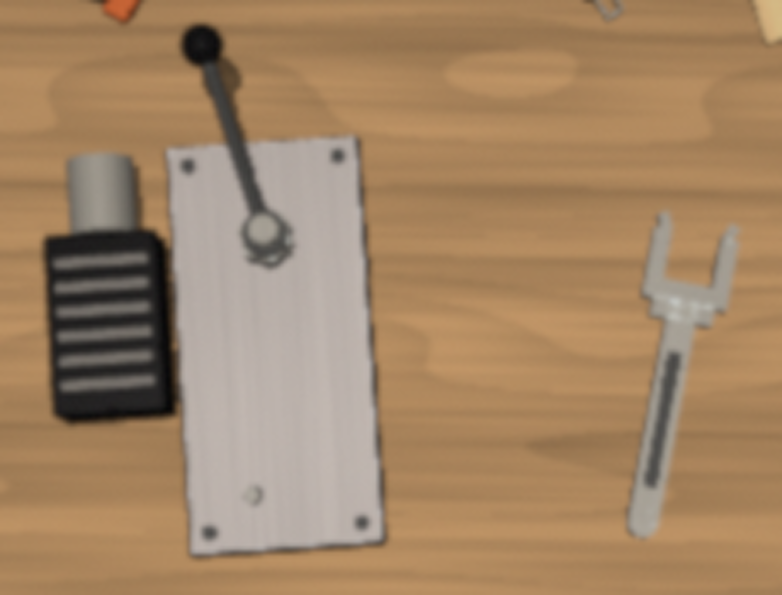

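The plate's size checks out at 271 x 129 mm. The estimates are stud (.552,.083), fixture yaw 0.086, and spanner yaw -0.18 with its grip point at (.486,-.188). I'm going above the grip point now.

```bash
python3 -m creep '[{"x":2,"y":-1.44,"z":0.3},{"x":2,"y":-1.44,"z":0.3},{"x":2,"y":-1.44,"z":0.3},{"x":2,"y":-1.44,"z":0.3},{"x":2,"y":-1.44,"z":0.3},{"x":2,"y":-1.44,"z":0.3},{"x":2,"y":-1.44,"z":0.3},{"x":2,"y":-1.44,"z":0.3},{"x":2,"y":-1.44,"z":0.3},{"x":2,"y":-1.44,"z":0.3},{"x":2,"y":-1.44,"z":0.3},{"x":2,"y":-1.44,"z":0.3},{"x":2,"y":-1.44,"z":0.3},{"x":2,"y":-1.44,"z":0.3},{"x":2,"y":-1.44,"z":0.3},{"x":2,"y":-1.44,"z":0.3},{"x":2,"y":-1.44,"z":0.3},{"x":2,"y":-1.44,"z":0.3},{"x":2,"y":-1.44,"z":0.3},{"x":2,"y":-1.44,"z":0.3}]'; python3 -m creep '[{"wz":0.13},{"wz":0.13},{"wz":0.13},{"wz":0.127},{"z":1},{"z":1},{"z":1},{},{}]'
cat >> h.py <<'E'
def st():
    o=env.get_obs(); M=R.from_quat(np.roll(o['tcp_rot'],-1)).as_matrix()
    print('t',round(float(o['clock']),2),'tcp',np.round(o['tool_pos'],4),'yaw',round(float(np.arctan2(M[1,0],M[0,0])),4),'tz',M[:,2].round(4),'F',np.round(o['contact_force'],1),'M',np.round(o['moment'],2),'w',round(float(o['gripper_width']),4),'gf',round(float(o['grip_force']),1)); return o,M
def to(p):
    o,M=st(); print('shift cm',(M.T@(np.array(p)-o['tool_pos'])*100).round(2))
E
cat > sp.py <<'E'
from h import *
def handle(g,z=.012,near=None,f=None):
    im=g['pixels']; hsv=cv2.cvtColor(im,cv2.COLOR_RGB2HSV)
    m=((hsv[...,1]<60)&(hsv[...,2]>90)).astype(np.uint8)
    m=cv2.morphologyEx(m,cv2.MORPH_CLOSE,np.ones((9,9)))
    return m
E
python3 - <<'E'
from h import *
st(); grab('wrist','w1.png'); to([.486,-.1885,.1])
E
```

```text
t 0.15 tcp [ 0.2064 -0.5896  0.2306] yaw 0.3368 tz [-4.0e-04  1.3e-03 -1.0e+00] F [ 0.1 -0.2 -0. ] M [-0.01  0.04  0.03] w 0.0851 gf 0.0
t 0.2 tcp [ 0.2064 -0.5896  0.2308] yaw 0.3368 tz [-4.e-04  1.e-03 -1.e+00] F [ 0.  -0.2  0.5] M [-0.    0.03 -0.03] w 0.0852 gf 0.0
shift cm [ 39.65 -28.61  13.1 ]validation failed for argument at $[0]...
validation failed for argument at $[0]...
```

View pics/w1.png

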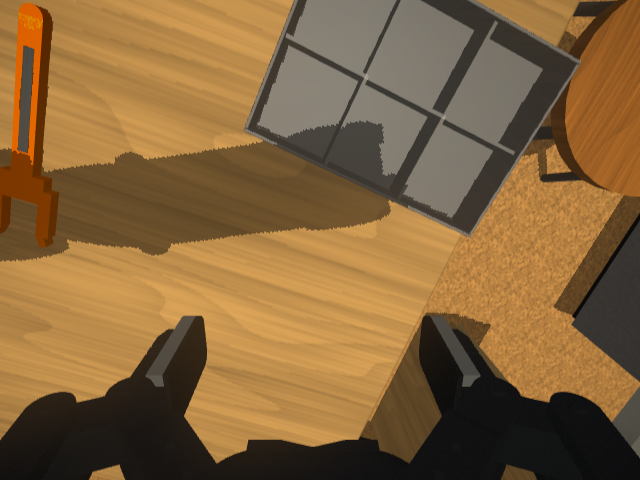

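The arm did not move, so this wrist picture only shows the start pose: open fingers, the organiser tray and the orange look-alike. Both calls were refused, so I'll test the row format.

```bash
python3 -m creep '[{"x":2,"y":-1.44,"z":0.3,"wx":0,"wy":0,"wz":0,"fingers":0}]'; python3 -m creep --help | head -20
```

```text
clock: 0.3
tool_pos: [0.2179, -0.5719, 0.2278]
tcp_rot: [0.0, 0.986, 0.165, -0.001]
contact_force: [0.8, -0.4, -0.2]
gripper_width: 0.0857
grip_force: 0.0invalid input: not JSON, or not a number
```

```bash
python3 -m creep '[{"x":2.9,"y":-2.1,"z":0.4,"wx":0,"wy":0,"wz":0,"fingers":0},{"x":2.9,"y":-2.1,"z":0.4,"wx":0,"wy":0,"wz":0,"fingers":0},{"x":2.9,"y":-2.1,"z":0.4,"wx":0,"wy":0,"wz":0,"fingers":0},{"x":2.9,"y":-2.1,"z":0.4,"wx":0,"wy":0,"wz":0,"fingers":0},{"x":2.9,"y":-2.1,"z":0.4,"wx":0,"wy":0,"wz":0,"fingers":0},{"x":2.9,"y":-2.1,"z":0.4,"wx":0,"wy":0,"wz":0,"fingers":0},{"x":2.9,"y":-2.1,"z":0.4,"wx":0,"wy":0,"wz":0,"fingers":0},{"x":2.9,"y":-2.1,"z":0.4,"wx":0,"wy":0,"wz":0,"fingers":0},{"x":2.9,"y":-2.1,"z":0.4,"wx":0,"wy":0,"wz":0,"fingers":0},{"x":2.9,"y":-2.1,"z":0.4,"wx":0,"wy":0,"wz":0,"fingers":0},{"x":2.9,"y":-2.1,"z":0.4,"wx":0,"wy":0,"wz":0,"fingers":0},{"x":2.9,"y":-2.1,"z":0.4,"wx":0,"wy":0,"wz":0,"fingers":0},{"x":2.9,"y":-2.1,"z":0.4,"wx":0,"wy":0,"wz":0,"fingers":0},{"x":0,"y":0,"z":1,"wx":0,"wy":0,"wz":0.13,"fingers":0},{"x":0,"y":0,"z":1,"wx":0,"wy":0,"wz":0.13,"fingers":0},{"x":0,"y":0,"z":1,"wx":0,"wy":0,"wz":0.13,"fingers":0},{"x":0,"y":0,"z":1,"wx":0,"wy":0,"wz":0.127,"fingers":0},{"x":0,"y":0,"z":0,"wx":0,"wy":0,"wz":0,"fingers":0},{"x":0,"y":0,"z":0,"wx":0,"wy":0,"wz":0,"fingers":0}]'
python3 - <<'E'
from h import *
g=grab('wrist','w2.png'); to([.486,-.1885,.1])
print(proj(g,[.4859,-.1885,.012]),proj(g,[.5548,-.2011,.012]))
E
```

```text
clock: 2.2
tool_pos: [0.4863, -0.1873, 0.1364]
tcp_rot: [0.0, 0.996, -0.088, -0.0]
contact_force: [0.8, 0.6, 0.5]
gripper_width: 0.0851
grip_force: 0.0
t 2.25 tcp [ 0.4865 -0.1874  0.1366] yaw -0.1766 tz [ 3.e-04 -1.e-04 -1.e+00] F [ 0.3 -0.8  0.9] M [0.04 0.01 0.  ] w 0.0855 gf 0.0
shift cm [-0.03  0.12  3.66]
[315.53467861 227.19974066] [316.29817082 128.79126709]
```

View pics/w2.png

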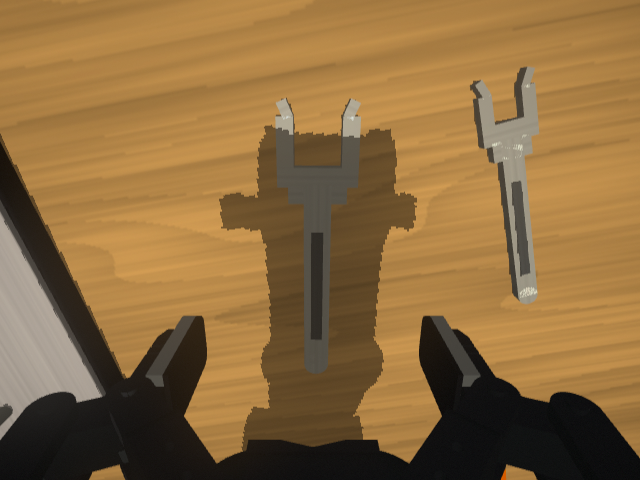

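The wrist view shows the larger spanner centred at column 317: tips at row 100, throat at row 166, handle end at row 372. It runs parallel to the tool's x axis. The small spanner is well to the right.

Run:
```python
from h import *
g=load('w2.png'); o,M=st()
for uv in [(317,372),(317,300),(317,210),(317,166),(283,100),(353,100),(282,166),(359,166)]:
    print(uv,(M.T@(onplane(g,uv,.012)-o['tool_pos'])*100).round(2))
```

```text
t 2.25 tcp [ 0.4865 -0.1874  0.1366] yaw -0.1766 tz [ 3.e-04 -1.e-04 -1.e+00] F [ 0.3 -0.8  0.9] M [0.04 0.01 0.  ] w 0.0855 gf 0.0
(317, 372) [-12.99   0.28  12.46]
(317, 300) [-6.09  0.25 12.46]
(317, 210) [ 1.27  0.22 12.46]
(317, 166) [ 4.45  0.21 12.47]
(283, 100) [ 8.8  -2.07 12.47]
(353, 100) [ 8.8   2.58 12.47]
(282, 166) [ 4.45 -2.25 12.47]
(359, 166) [ 4.46  3.15 12.47]
```

```bash
python3 -m creep '[{"x":-0.5,"y":0.2,"z":1.5,"wx":0,"wy":0,"wz":0,"fingers":0.4},{"x":0,"y":0,"z":2,"wx":0,"wy":0,"wz":0,"fingers":0.4},{"x":0,"y":0,"z":2,"wx":0,"wy":0,"wz":0,"fingers":0.4},{"x":0,"y":0,"z":2,"wx":0,"wy":0,"wz":0,"fingers":0.4},{"x":0,"y":0,"z":2,"wx":0,"wy":0,"wz":0,"fingers":0.4},{"x":0,"y":0,"z":1.5,"wx":0,"wy":0,"wz":0,"fingers":0.4},{"x":0,"y":0,"z":1.2,"wx":0,"wy":0,"wz":0,"fingers":0.4},{"x":0,"y":0,"z":0.7,"wx":0,"wy":0,"wz":0,"fingers":0.4},{"x":0,"y":0,"z":0,"wx":0,"wy":0,"wz":0,"fingers":0.4},{"x":0,"y":0,"z":0,"wx":0,"wy":0,"wz":0,"fingers":0.4}]' 60; python3 -c "
from h import *
st()"
```

```text
clock: 3.25
tool_pos: [0.4813, -0.1886, 0.0077]
tcp_rot: [0.0, 0.996, -0.09, 0.0]
contact_force: [1.2, 0.6, 0.2]
gripper_width: 0.0514
grip_force: 0.0
t 3.25 tcp [ 0.4813 -0.1886  0.0077] yaw -0.1798 tz [ 6.e-04 -1.e-04 -1.e+00] F [1.2 0.6 0.2] M [ 0.03  0.01 -0.01] w 0.0514 gf 0.0
```

```bash
python3 -m creep '[{"x":0,"y":0,"z":0.3,"wx":0,"wy":0,"wz":0,"fingers":0.4},{"x":0,"y":0,"z":0,"wx":0,"wy":0,"wz":0,"fingers":0.9},{"x":0,"y":0,"z":0,"wx":0,"wy":0,"wz":0,"fingers":1},{"x":0,"y":0,"z":0,"wx":0,"wy":0,"wz":0,"fingers":1},{"x":0,"y":0,"z":0,"wx":0,"wy":0,"wz":0,"fingers":1},{"x":0,"y":0,"z":0,"wx":0,"wy":0,"wz":0,"fingers":1},{"x":0,"y":0,"z":0,"wx":0,"wy":0,"wz":0,"fingers":1}]' 60; python3 -c "
from h import *
st()"
```

```text
clock: 3.95
tool_pos: [0.4811, -0.1886, 0.0048]
tcp_rot: [0.0, 0.996, -0.09, 0.0]
contact_force: [-1.1, 0.0, 6.0]
gripper_width: 0.0176
grip_force: 59.0
t 3.95 tcp [ 0.4811 -0.1886  0.0048] yaw -0.1803 tz [ 6.e-04 -3.e-04 -1.e+00] F [-1.1  0.   6. ] M [ 0.06  0.26 -0.02] w 0.0176 gf 59.0
```

```bash
python3 -m creep '[{"x":0,"y":0,"z":-0.5,"wx":0,"wy":0,"wz":0,"fingers":1},{"x":0,"y":0,"z":-1,"wx":0,"wy":0,"wz":0,"fingers":1},{"x":0,"y":0,"z":-2,"wx":0,"wy":0,"wz":0,"fingers":1},{"x":0,"y":0,"z":-2,"wx":0,"wy":0,"wz":-0.04,"fingers":1},{"x":0,"y":0,"z":-2,"wx":0,"wy":0,"wz":-0.06,"fingers":1},{"x":0,"y":0,"z":-2,"wx":0,"wy":0,"wz":-0.06,"fingers":1},{"x":0,"y":0,"z":-2,"wx":0,"wy":0,"wz":-0.06,"fingers":1},{"x":-0.3,"y":-2,"z":-0.5,"wx":0,"wy":0,"wz":-0.046,"fingers":1},{"x":-0.4,"y":-2.7,"z":0,"wx":0,"wy":0,"wz":0,"fingers":1},{"x":-0.4,"y":-2.7,"z":0,"wx":0,"wy":0,"wz":0,"fingers":1},{"x":-0.4,"y":-2.7,"z":0,"wx":0,"wy":0,"wz":0,"fingers":1},{"x":-0.4,"y":-2.7,"z":0,"wx":0,"wy":0,"wz":0,"fingers":1},{"x":-0.4,"y":-2.7,"z":0,"wx":0,"wy":0,"wz":0,"fingers":1},{"x":-0.4,"y":-2.7,"z":0,"wx":0,"wy":0,"wz":0,"fingers":1},{"x":-0.4,"y":-2.7,"z":0,"wx":0,"wy":0,"wz":0,"fingers":1},{"x":-0.4,"y":-2.7,"z":0,"wx":0,"wy":0,"wz":0,"fingers":1},{"x":-0.3,"y":-2,"z":0,"wx":0,"wy":0,"wz":0,"fingers":1},{"x":0,"y":-1,"z":0,"wx":0,"wy":0,"wz":0,"fingers":1},{"x":0,"y":0,"z":0,"wx":0,"wy":0,"wz":0,"fingers":1},{"x":0,"y":0,"z":0,"wx":0,"wy":0,"wz":0,"fingers":1}]'
python3 - <<'E'
from h import *
to([.4205,.0717,.12])
grab('wrist','w3.png'); grab('side','s3.png'); grab('top','t3.png')
E
```

```text
clock: 5.95
tool_pos: [0.4213, 0.0728, 0.1243]
tcp_rot: [0.0, 0.999, 0.043, -0.0]
contact_force: [0.3, -0.3, -3.3]
gripper_width: 0.018
grip_force: 59.1
t 5.95 tcp [0.4213 0.0728 0.1243] yaw 0.0856 tz [-0.e+00 -5.e-04 -1.e+00] F [ 0.3 -0.3 -3.3] M [0.01 0.04 0.03] w 0.018 gf 59.1
shift cm [-0.09  0.1   0.43]
```

View pics/w3.png

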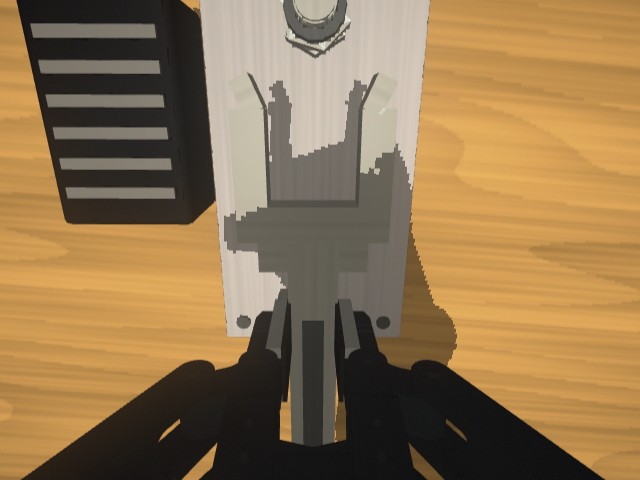

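The wrist view shows the spanner held straight, with the jaw's inner edges at columns 268 and 359 (row 190). The nut and stud are ahead at column 315, the nut's corner is at (316,55), and the plate is symmetric about column 315.

Run:
```python
from h import *
g=load('w3.png'); o,M=st(); im=g['pixels']
T=lambda uv,z:(M.T@(onplane(g,uv,z)-o['tool_pos'])*100).round(2)
for n,uv,z in [('jawL',(268,190),.1315),('jawR',(359,190),.1315),('throat',(313,201),.1315),('handle lo',(313,380),.1315),('tipL',(245,73),.1315),('washL',(284,8),.052),('washR',(347,8),.052),('corner',(316,55),.046),
 ('pl',(228,337),.03),('pr',(400,337),.03),('pl',(202,20),.03),('pr',(429,20),.03)]: print(n,T(uv,z))
for f in ['t3.png']:
    gt=load(f); cv2.imwrite('pics/c3.png',np.hstack([cv2.resize(gt['pixels'][90:270,230:330,::-1],None,fx=3.3,fy=3.3,interpolation=cv2.INTER_CUBIC),cv2.resize(load('top0.png')['pixels'][90:270,230:330,::-1],None,fx=3.3,fy=3.3,interpolation=cv2.INTER_CUBIC)]))
# stud top & pin from first top image by thresholds within windows
g0=load('top0.png'); g1=load('side0.png')
# two-view triangulation check of predicted points
S=np.array([.552,.083,.08]); print(proj(g0,S),proj(g1,S),proj(g0,[.383,.088,.054]),proj(g1,[.383,.088,.054]))
s=g1['pixels'][225:290,215:330,::-1]; cv2.imwrite('pics/s0c.png',cv2.resize(s,None,fx=6,fy=6,interpolation=cv2.INTER_CUBIC))
```

```text
t 6.1 tcp [0.4214 0.0723 0.1242] yaw 0.0839 tz [-2.e-04 -4.e-04 -1.e+00] F [ 0.2 -0.4 -3. ] M [-0.01 -0.01  0.  ] w 0.0181 gf 59.1
jawL [ 5.53 -1.83 -0.73]
jawR [ 5.54  1.48 -0.73]
throat [ 5.12 -0.19 -0.73]
handle lo [-2.89 -0.17 -0.73]
tipL [ 9.44 -2.45 -0.73]
washL [13.05 -1.64  7.22]
washR [13.05  1.5   7.22]
corner [11.01 -0.03  7.82]
pl [-7.46 -6.35  9.42]
pr [-7.45  6.22  9.43]
pl [12.94 -6.33  9.42]
pr [12.96  6.23  9.42]
[277.24828817 167.48156175] [260.76951775 232.76362267] [274.30776243 245.67516961] [301.03688999 269.67743846]
```

View pics/s0c.png

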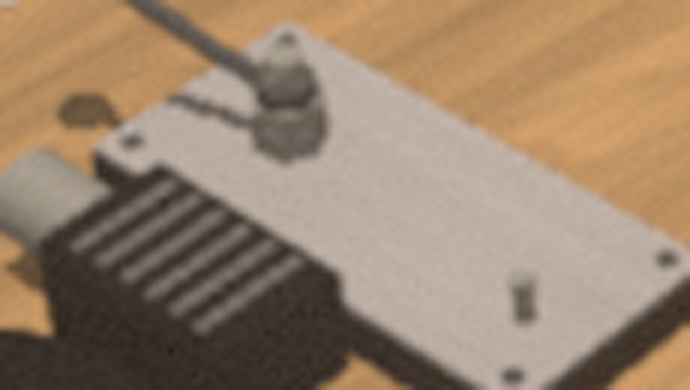

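The side crop shows the stud top at (263,232) and the pin top at (302,271), within 2 px of what I predicted. Next I'll nudge 1.5 mm sideways, come down in front of the nut, and look again with jaw and nut at the same height.

```bash
python3 -m creep '[{"x":0,"y":0.15,"z":1,"wx":0,"wy":0,"wz":0,"fingers":1},{"x":0,"y":0,"z":1.2,"wx":0,"wy":0,"wz":0,"fingers":1},{"x":0,"y":0,"z":1.5,"wx":0,"wy":0,"wz":0,"fingers":1},{"x":0,"y":0,"z":1.5,"wx":0,"wy":0,"wz":0,"fingers":1},{"x":0,"y":0,"z":1.5,"wx":0,"wy":0,"wz":0,"fingers":1},{"x":0,"y":0,"z":1,"wx":0,"wy":0,"wz":0,"fingers":1},{"x":0,"y":0,"z":0.5,"wx":0,"wy":0,"wz":0,"fingers":1},{"x":0,"y":0,"z":0,"wx":0,"wy":0,"wz":0,"fingers":1},{"x":0,"y":0,"z":0,"wx":0,"wy":0,"wz":0,"fingers":1}]'
python3 - <<'E'
from h import *
st()
g=grab('wrist','w4.png'); grab('top','t4.png'); grab('side','s4.png')
E
```

```text
clock: 7.0
tool_pos: [0.4215, 0.072, 0.0425]
tcp_rot: [-0.0, 0.999, 0.043, 0.0]
contact_force: [-0.6, 0.9, -2.1]
gripper_width: 0.0178
grip_force: 59.1
t 7.0 tcp [0.4215 0.072  0.0425] yaw 0.0857 tz [ 2.e-04  1.e-04 -1.e+00] F [-0.6  0.9 -2.1] M [-0.02 -0.06  0.01] w 0.0178 gf 59.1
```

View pics/w4.png

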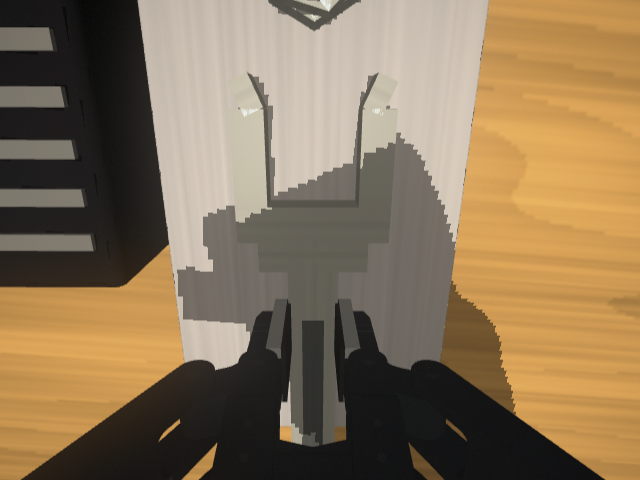

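The view from close by shows the nut's corner at (316,28), the jaw's centre line at column 313.5 and the mouth tips at row 73. The jaw is about 0.8 mm off to the left. I'll shift +0.08 cm in y, go down, and start sliding on.

```bash
python3 -m creep '[{"x":0,"y":0.08,"z":0.3,"wx":0,"wy":0,"wz":0,"fingers":1},{"x":0,"y":0,"z":0.3,"wx":0,"wy":0,"wz":0,"fingers":1},{"x":0.5,"y":0,"z":0,"wx":0,"wy":0,"wz":0,"fingers":1},{"x":0.5,"y":0,"z":0,"wx":0,"wy":0,"wz":0,"fingers":1},{"x":0.4,"y":0,"z":0,"wx":0,"wy":0,"wz":0,"fingers":1},{"x":0,"y":0,"z":0,"wx":0,"wy":0,"wz":0,"fingers":1},{"x":0,"y":0,"z":0,"wx":0,"wy":0,"wz":0,"fingers":1}]'
python3 - <<'E'
from h import *
o,M=st()
g=grab('wrist','w5.png'); im=g['pixels']
print('plate/edges row 40,100,150 gradients')
gray=cv2.cvtColor(im,cv2.COLOR_RGB2GRAY).astype(int)
for r in (60,90,110,130,150,180):
    d=np.abs(gray[r,2:]-gray[r,:-2]); c=np.nonzero(d[100:540]>25)[0]+101; print(r,c.tolist())
E
```

```text
clock: 7.85
tool_pos: [0.4354, 0.0724, 0.0363]
tcp_rot: [-0.0, 0.999, 0.043, -0.0]
contact_force: [-0.3, 0.5, -3.0]
gripper_width: 0.0178
grip_force: 59.1
t 7.85 tcp [0.4354 0.0724 0.0363] yaw 0.0857 tz [-1.e-04  1.e-04 -1.e+00] F [-0.3  0.5 -3. ] M [-0.03  0.06 -0.  ] w 0.0178 gf 59.1
plate/edges row 40,100,150 gradients
60 [135, 136, 137, 293, 294, 295, 296, 301, 302, 303, 311, 314, 315, 316, 325, 327, 328, 329, 330, 485]
90 [139, 140, 141, 254, 255, 259, 262, 263, 365, 366, 367, 369, 370, 371, 480, 481, 482]
110 [142, 143, 262, 263, 264, 266, 267, 268, 356, 357, 358, 361, 362, 363, 478]
130 [144, 145, 146, 263, 264, 265, 268, 270, 271, 356, 357, 358, 360, 361, 362, 475]
150 [147, 148, 149, 264, 265, 268, 269, 270, 356, 357, 360, 361, 376, 377, 412, 413, 471, 472, 474]
180 [151, 152, 153, 265, 266, 267, 269, 270, 273, 274, 313, 314, 355, 356, 432, 433, 468]
```

The nut's corner is now at column 311.5 to 312 and the jaw's centre at 312 to 312.5, so they are lined up. Sliding on.

```bash
python3 -m creep '[{"x":0.4,"y":0,"z":0,"wx":0,"wy":0,"wz":0,"fingers":1},{"x":0.4,"y":0,"z":0,"wx":0,"wy":0,"wz":0,"fingers":1},{"x":0.4,"y":0,"z":0,"wx":0,"wy":0,"wz":0,"fingers":1},{"x":0.3,"y":0,"z":0,"wx":0,"wy":0,"wz":0,"fingers":1},{"x":0.3,"y":0,"z":0,"wx":0,"wy":0,"wz":0,"fingers":1},{"x":0,"y":0,"z":0,"wx":0,"wy":0,"wz":0,"fingers":1}]'; python3 -m creep '[{"x":0.3,"y":0,"z":0,"wx":0,"wy":0,"wz":0,"fingers":1},{"x":0.3,"y":0,"z":0,"wx":0,"wy":0,"wz":0,"fingers":1},{"x":0.3,"y":0,"z":0,"wx":0,"wy":0,"wz":0,"fingers":1},{"x":0,"y":0,"z":0,"wx":0,"wy":0,"wz":0,"fingers":1}]'
python3 - <<'E'
from h import *
st(); g=grab('wrist','w6.png')
E
```

```text
clock: 8.5
tool_pos: [0.4538, 0.074, 0.0363]
tcp_rot: [-0.0, 0.999, 0.043, 0.0]
contact_force: [-0.5, 0.7, -2.8]
gripper_width: 0.0178
grip_force: 59.1
clock: 8.9
tool_pos: [0.4629, 0.0748, 0.0363]
tcp_rot: [-0.0, 0.999, 0.043, 0.0]
contact_force: [-0.0, 0.2, -2.4]
gripper_width: 0.0178
grip_force: 59.1
t 8.9 tcp [0.4629 0.0748 0.0363] yaw 0.0856 tz [ 6.e-04  2.e-04 -1.e+00] F [-0.   0.2 -2.4] M [-0.01 -0.05 -0.01] w 0.0178 gf 59.1
```

View pics/w6.png

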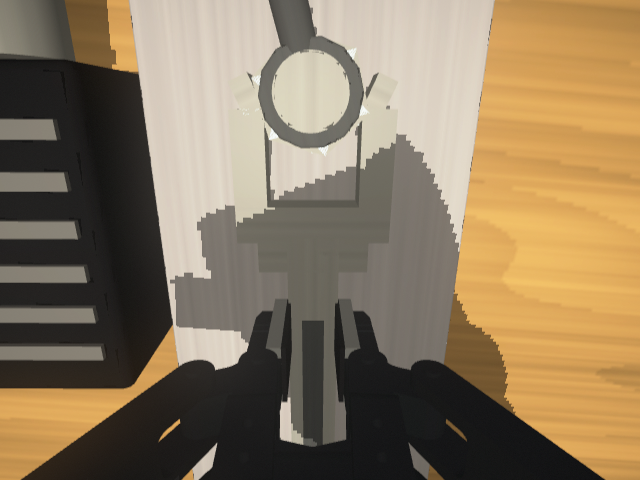

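The stud top is centred at (311,92) and the jaw straddles the nut with no contact force so far. The throat is at row 203.

Run:
```python
from h import *
g=load('w6.png'); o,M=st()
T=lambda uv,z:(M.T@(onplane(g,uv,z)-o['tool_pos'])*100).round(2)
print('stud',T((311,92),.08),onplane(g,(311,92),.08),'throat',T((313,202),.0435),'tips',T((245,74),.0435),'jaw',T((265,170),.0435),T((360,170),.0435))
```

```text
t 8.95 tcp [0.4625 0.0747 0.0363] yaw 0.0858 tz [ 1.e-04  1.e-04 -1.e+00] F [-0.6 -0.1 -3.1] M [-0.   -0.02  0.01] w 0.018 gf 59.1
stud [ 8.77 -0.2  -4.37] [0.54972744 0.08417751 0.08      ] throat [ 5.13 -0.14 -0.72] tips [ 9.47 -2.39 -0.72] jaw [ 6.31 -1.86 -0.72] [ 6.31  1.54 -0.72]
```

```bash
python3 -m creep '[{"x":0.3,"y":0,"z":0,"wx":0,"wy":0,"wz":0,"fingers":1},{"x":0.3,"y":0,"z":0,"wx":0,"wy":0,"wz":0,"fingers":1},{"x":0.3,"y":0,"z":0,"wx":0,"wy":0,"wz":0,"fingers":1},{"x":0.3,"y":0,"z":0,"wx":0,"wy":0,"wz":0,"fingers":1},{"x":0,"y":0,"z":0,"wx":0,"wy":0,"wz":0,"fingers":1}]'|grep -E "pos|force"; python3 -m creep '[{"x":0.2,"y":0,"z":0,"wx":0,"wy":0,"wz":0,"fingers":1},{"x":0.1,"y":0,"z":0,"wx":0,"wy":0,"wz":0,"fingers":1},{"x":0,"y":0,"z":0,"wx":0,"wy":0,"wz":0,"fingers":1}]'|grep -E "pos|force";python3 -m creep '[{"x":0.1,"y":0,"z":0,"wx":0,"wy":0,"wz":0,"fingers":1},{"x":0,"y":0,"z":0,"wx":0,"wy":0,"wz":0,"fingers":1}]'|grep -E "pos|force"; python3 -c "
from h import *
st()"
```

```text
tool_pos: [0.4748, 0.0758, 0.0363]
contact_force: [0.3, 0.4, -2.0]
grip_force: 59.1
tool_pos: [0.4773, 0.076, 0.0363]
contact_force: [0.6, 0.9, -2.5]
grip_force: 59.1
tool_pos: [0.4783, 0.0761, 0.0363]
contact_force: [0.1, 0.0, -2.7]
grip_force: 59.1
t 9.95 tcp [0.4783 0.0761 0.0363] yaw 0.0858 tz [ 1.e-04  1.e-04 -1.e+00] F [ 0.1  0.  -2.7] M [0.04 0.01 0.03] w 0.0178 gf 59.1
```

```bash
for i in 1; do python3 -m creep '[{"x":0.1,"y":0,"z":0,"wx":0,"wy":0,"wz":0,"fingers":1},{"x":0,"y":0,"z":0,"wx":0,"wy":0,"wz":0,"fingers":1}]'|grep -E "pos|contact"; python3 -m creep '[{"x":0.1,"y":0,"z":0,"wx":0,"wy":0,"wz":0,"fingers":1},{"x":0,"y":0,"z":0,"wx":0,"wy":0,"wz":0,"fingers":1}]'|grep -E "pos|contact"; done
python3 - <<'E'
from h import *
o,M=st(); g=grab('wrist','w7.png'); im=g['pixels']
# stud top: bright disc inside dark ring
hsv=cv2.cvtColor(im,cv2.COLOR_RGB2GRAY)
c=cv2.HoughCircles(cv2.medianBlur(hsv,5),cv2.HOUGH_GRADIENT,1.5,100,param1=100,param2=30,minRadius=30,maxRadius=60)
print(c)
for u in ([] if c is None else c[0][:2]): print((M.T@(onplane(g,u[:2],.08)-o['tool_pos'])*100).round(2))
E
```

```text
tool_pos: [0.4794, 0.0762, 0.0363]
contact_force: [-0.4, 0.7, -2.5]
tool_pos: [0.4804, 0.0762, 0.0363]
contact_force: [-0.2, 0.2, -2.6]
t 10.35 tcp [0.4804 0.0762 0.0363] yaw 0.0858 tz [ 2.e-04  1.e-04 -1.e+00] F [-0.2  0.2 -2.6] M [0.06 0.01 0.01] w 0.018 gf 59.1
[[[309.75 162.75  36.9 ]]]
[ 7.02 -0.23 -4.37]
```

```bash
python3 -m creep '[{"x":0.1,"y":0,"z":0,"wx":0,"wy":0,"wz":0,"fingers":1},{"x":0,"y":0,"z":0,"wx":0,"wy":0,"wz":0,"fingers":1}]'|grep -E "pos|contact"; python3 -m creep '[{"x":0.05,"y":0,"z":0,"wx":0,"wy":0,"wz":0,"fingers":1},{"x":0,"y":0,"z":0,"wx":0,"wy":0,"wz":0,"fingers":1}]'|grep -E "pos|contact"; python3 -m creep '[{"x":0.05,"y":0,"z":0,"wx":0,"wy":0,"wz":0,"fingers":1},{"x":0,"y":0,"z":0,"wx":0,"wy":0,"wz":0,"fingers":1}]'|grep -E "pos|contact"
```

```text
tool_pos: [0.4814, 0.0763, 0.0363]
contact_force: [1.0, 0.4, -2.7]
tool_pos: [0.4818, 0.0764, 0.0363]
contact_force: [0.4, -0.6, -2.5]
tool_pos: [0.4823, 0.0764, 0.0363]
contact_force: [-0.1, -0.1, -2.9]
```

```bash
python3 -m creep '[{"x":0.1,"y":0,"z":0,"wx":0,"wy":0,"wz":0,"fingers":1},{"x":0,"y":0,"z":0,"wx":0,"wy":0,"wz":0,"fingers":1}]'|grep -E "pos|contact"; python3 -m creep '[{"x":0.05,"y":0,"z":0,"wx":0,"wy":0,"wz":0,"fingers":1},{"x":0,"y":0,"z":0,"wx":0,"wy":0,"wz":0,"fingers":1}]'|grep -E "pos|contact";  python3 - <<'E'
from h import *
o,M=st(); g=grab('wrist','w8.png'); im=g['pixels']
c=cv2.HoughCircles(cv2.medianBlur(cv2.cvtColor(im,cv2.COLOR_RGB2GRAY),5),cv2.HOUGH_GRADIENT,1.5,100,param1=100,param2=30,minRadius=30,maxRadius=60)
print(c,(M.T@(onplane(g,c[0][0][:2],.08)-o['tool_pos'])*100).round(2))
E
```

```text
tool_pos: [0.4827, 0.0764, 0.0362]
contact_force: [-1.5, 0.1, -2.4]
tool_pos: [0.4828, 0.0764, 0.0361]
contact_force: [-3.9, 0.1, -1.5]
t 11.4 tcp [0.4828 0.0764 0.0361] yaw 0.086 tz [-1.7e-03 -4.0e-04 -1.0e+00] F [-3.9  0.1 -1.5] M [0.04 0.84 0.02] w 0.0181 gf 59.2
[[[309.75 173.25  36.  ]]] [ 6.75 -0.23 -4.4 ]
```

View pics/w8.png

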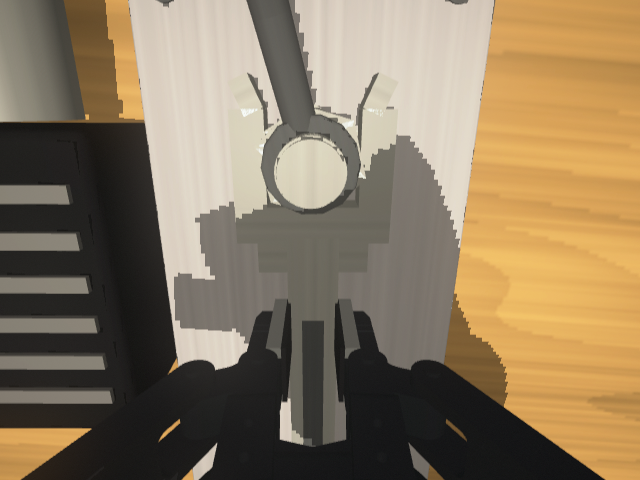

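The jaw is home: throat contact came at 4 N, with the stud inside the jaw at (310,173). I'll back off 2 mm, set the spanner down, let go and rise.

```bash
python3 -m creep '[{"x":-0.2,"y":0,"z":0,"wx":0,"wy":0,"wz":0,"fingers":1},{"x":0,"y":0,"z":0.1,"wx":0,"wy":0,"wz":0,"fingers":1},{"x":0,"y":0,"z":0.05,"wx":0,"wy":0,"wz":0,"fingers":1},{"x":0,"y":0,"z":0,"wx":0,"wy":0,"wz":0,"fingers":1}]'|grep -E "pos|contact"; python3 -m creep '[{"x":0,"y":0,"z":0,"wx":0,"wy":0,"wz":0,"fingers":0.7},{"x":0,"y":0,"z":0,"wx":0,"wy":0,"wz":0,"fingers":0.5},{"x":0,"y":0,"z":0,"wx":0,"wy":0,"wz":0,"fingers":0.4},{"x":0,"y":0,"z":0,"wx":0,"wy":0,"wz":0,"fingers":0.4},{"x":0,"y":0,"z":0,"wx":0,"wy":0,"wz":0,"fingers":0.4}]'|grep -vE "rot"; python3 -c "
from h import *
st()"
```

```text
tool_pos: [0.4823, 0.0764, 0.0349]
contact_force: [-0.2, -0.8, -3.0]
clock: 12.35
tool_pos: [0.4818, 0.0764, 0.0349]
contact_force: [0.1, -0.7, 0.1]
gripper_width: 0.0511
grip_force: 0.0
t 12.35 tcp [0.4818 0.0764 0.0349] yaw 0.0858 tz [ 2.e-04  1.e-04 -1.e+00] F [ 0.1 -0.7  0.1] M [ 0.04 -0.01  0.02] w 0.0511 gf 0.0
```

The spanner is released with zero residual force. I've used all 10 picture views, so from here I work from numbers. Rising straight up, and finding the knob in the saved top and side frames.

```bash
python3 -m creep '[{"x":0,"y":0,"z":-0.5,"wx":0,"wy":0,"wz":0,"fingers":0.4},{"x":0,"y":0,"z":-1,"wx":0,"wy":0,"wz":0,"fingers":0.4},{"x":0,"y":0,"z":-2,"wx":0,"wy":0,"wz":0,"fingers":0.4},{"x":0,"y":0,"z":-3,"wx":0,"wy":0,"wz":0,"fingers":0.4},{"x":0,"y":0,"z":-3,"wx":0,"wy":0,"wz":0,"fingers":0.4},{"x":0,"y":0,"z":-3,"wx":0,"wy":0,"wz":0,"fingers":0.4},{"x":0,"y":0,"z":-2.5,"wx":0,"wy":0,"wz":0,"fingers":0.4},{"x":0,"y":0,"z":-1.5,"wx":0,"wy":0,"wz":0,"fingers":0.4},{"x":0,"y":0,"z":0,"wx":0,"wy":0,"wz":0,"fingers":0.4},{"x":0,"y":0,"z":0,"wx":0,"wy":0,"wz":0,"fingers":0.4}]' | grep -E "clock|pos|force"
python3 - <<'E'
from h import *
o,M=st(); print('q',o['joint_positions'].round(2))
Ps=[];
for f,w in [('top0.png',(245,98,275,126)),('side0.png',(214,205,236,225))]:
    g=load(f); V=g['pixels'].max(2); x0,y0,x1,y1=w; s=(V[y0:y1,x0:x1]<45).astype(np.uint8)
    n,l,stt,c=cv2.connectedComponentsWithStats(s); i=1+np.argmax(stt[1:,4]); uv=c[i]+[x0,y0]; print(f,uv,stt[i])
    E=np.array(g['extrinsics']); Ps.append((np.array(g['K'])@E[:3],uv)); print(onplane(g,uv,.1))
X=cv2.triangulatePoints(Ps[0][0],Ps[1][0],Ps[0][1].reshape(2,1),Ps[1][1].reshape(2,1)); print('tri',(X[:3]/X[3]).ravel())
# spanner seat check from wrist + stud + pin
g=grab('wrist','w9.png'); im=g['pixels']; gray=cv2.cvtColor(im,cv2.COLOR_RGB2GRAY)
c=cv2.HoughCircles(cv2.medianBlur(gray,5),cv2.HOUGH_GRADIENT,1.5,100,param1=100,param2=25,minRadius=10,maxRadius=40); print(c)
for u in ([] if c is None else c[0][:3]): print(onplane(g,u[:2],.08))
for p in ([.550,.0825,.08],[.4,.07,.042],[.383,.088,.054],[.45,.074,.042]): print('pred',p,proj(g,p))
E
```

```text
clock: 13.35
tool_pos: [0.4815, 0.0763, 0.2001]
contact_force: [-0.3, 0.4, 0.5]
grip_force: 0.0
t 13.35 tcp [0.4815 0.0763 0.2001] yaw 0.0857 tz [ 7.e-04  0.e+00 -1.e+00] F [-0.3  0.4  0.5] M [-0.02  0.01 -0.01] w 0.051 gf 0.0
q [ 0.03  0.33 -0.32  1.9   0.13  0.93 -1.84]
top0.png [259.04347826 113.04347826] [ 9 10 11 11 92]
[0.66670952 0.12311333 0.1       ]Traceback (most recent call last):
  File "<stdin>", line 6, in <module>
    return _wrapfunc(a, 'argmax', axis=axis, out=out, **kwds)
    return bound(*args, **kwds)
ValueError: attempt to get argmax of an empty sequence
```

```bash
python3 -m creep '[{"x":1.9,"y":-0.3,"z":0,"wx":0,"wy":0,"wz":0,"fingers":0.45},{"x":2.1,"y":-0.34,"z":0,"wx":0,"wy":0,"wz":0,"fingers":0.45},{"x":2.1,"y":-0.34,"z":0,"wx":0,"wy":0,"wz":0,"fingers":0.45},{"x":2.1,"y":-0.34,"z":0,"wx":0,"wy":0,"wz":0,"fingers":0.45},{"x":2.1,"y":-0.34,"z":0,"wx":0,"wy":0,"wz":0,"fingers":0.45},{"x":2.1,"y":-0.34,"z":0,"wx":0,"wy":0,"wz":0,"fingers":0.45},{"x":2.1,"y":-0.34,"z":0,"wx":0,"wy":0,"wz":0,"fingers":0.45},{"x":2.1,"y":-0.34,"z":0,"wx":0,"wy":0,"wz":0,"fingers":0.45},{"x":2.1,"y":-0.34,"z":0,"wx":0,"wy":0,"wz":-0.06,"fingers":0.45},{"x":0,"y":0,"z":0,"wx":0,"wy":0,"wz":-0.06,"fingers":0.45},{"x":0,"y":0,"z":0,"wx":0,"wy":0,"wz":-0.06,"fingers":0.45},{"x":0,"y":0,"z":0,"wx":0,"wy":0,"wz":-0.064,"fingers":0.45},{"x":0,"y":0,"z":0,"wx":0,"wy":0,"wz":0,"fingers":0.45},{"x":0,"y":0,"z":0,"wx":0,"wy":0,"wz":0,"fingers":0.45}]' | grep -E "clock|pos|force"
python3 - <<'E'
from h import *
to([.665,.1225,.14]); o=env.get_obs(); print('q',o['joint_positions'].round(2)); M=R.from_quat(np.roll(o['tcp_rot'],-1)).as_matrix()
g=grab('wrist','w10.png'); im=g['pixels']; p=proj(g,[.665,.1225,.1]); print('knob pred',p)
V=im.max(2); s=(V<50).astype(np.uint8); n,l,stt,c=cv2.connectedComponentsWithStats(s)
for i in range(1,n):
    if stt[i,4]>300: print(stt[i],c[i].round(1),(onplane(g,c[i],.1)).round(4))
# spanner/pin via top
gt=grab('top','t10.png'); print('pin',proj(gt,[.383,.088,.054]),'handle',proj(gt,[.40,.07,.042]))
gray=cv2.cvtColor(gt['pixels'],cv2.COLOR_RGB2GRAY)
for r in (215,225,235,246): print(r,gray[r,255:315].tolist())
E
```

```text
clock: 14.75
tool_pos: [0.665, 0.1223, 0.1987]
contact_force: [0.4, 0.5, 0.8]
grip_force: 0.0
t 14.75 tcp [0.665  0.1223 0.1987] yaw 0.328 tz [-1.8e-03 -2.0e-04 -1.0e+00] F [0.4 0.5 0.8] M [ 0.03 -0.03 -0.03] w 0.0465 gf 0.0
shift cm [ 0.02 -0.02  5.87]
q [-0.02  0.62 -0.36  1.39  0.22  1.16 -1.65]
knob pred [314.98173623 239.00583073]
[ 586  193   36   41 1224] [603.4 213. ] [ 0.7437 -0.0522  0.1   ]
[ 263  222  135  145 2626] [322.3 258.5] [0.6531 0.1131 0.1   ]
[    9   287   610   193 48294] [305.7 419.2] [0.5158 0.0793 0.1   ]
pin [274.30776243 245.67516961] handle [282.98020399 238.39913795]
215 [194, 199, 198, 197, 198, 194, 166, 115, 67, 48, 49, 50, 51, 52, 54, 55, 56, 59, 61, 64, 67, 69, 72, 74, 76, 78, 80, 82, 83, 83, 84, 84, 86, 86, 86, 86, 86, 86, 86, 87, 87, 85, 85, 86, 86, 85, 85, 85, 85, 85, 85, 84, 86, 84, 85, 85, 84, 84, 83, 82]
225 [60, 61, 61, 61, 62, 62, 63, 64, 64, 64, 65, 65, 66, 65, 66, 67, 65, 59, 54, 56, 62, 65, 64, 64, 66, 66, 66, 67, 67, 68, 69, 69, 69, 70, 70, 70, 71, 72, 72, 72, 73, 74, 73, 73, 74, 74, 74, 74, 76, 76, 75, 75, 76, 76, 77, 77, 77, 78, 79, 78]
235 [63, 59, 57, 67, 74, 76, 76, 77, 77, 77, 77, 77, 78, 78, 77, 78, 78, 79, 79, 79, 79, 76, 70, 65, 70, 76, 78, 79, 79, 79, 80, 80, 80, 80, 81, 81, 81, 82, 82, 82, 83, 82, 82, 82, 83, 82, 83, 83, 84, 84, 83, 84, 85, 84, 85, 85, 85, 85, 85, 85]
246 [34, 42, 55, 66, 75, 76, 68, 71, 80, 85, 85, 85, 85, 85, 86, 85, 85, 85, 85, 86, 85, 87, 85, 86, 86, 85, 77, 64, 67, 78, 85, 86, 86, 86, 86, 87, 87, 87, 88, 87, 88, 88, 88, 88, 88, 88, 89, 89, 88, 89, 88, 90, 89, 89, 90, 90, 90, 90, 91, 91]
```

Run:
```python
from h import *
g=load('w10.png'); im=g['pixels']; V=im.max(2)
for th in (25,35,50):
    s=(V<th).astype(np.uint8); s=cv2.morphologyEx(s,cv2.MORPH_OPEN,cv2.getStructuringElement(2,(25,25))); s[310:]=0
    n,l,stt,c=cv2.connectedComponentsWithStats(s)
    for i in range(1,n): print(th,stt[i],c[i].round(1),onplane(g,c[i],.1).round(4))
gray=cv2.medianBlur(cv2.cvtColor(im,cv2.COLOR_RGB2GRAY),5)[200:330,230:410]
c=cv2.HoughCircles(gray,cv2.HOUGH_GRADIENT,1.5,60,param1=80,param2=20,minRadius=20,maxRadius=50); print(None if c is None else c[0][:4]+[230,200,0])
print(V[180:340:8,250:400:6])
```

```text
35 [ 587  194   34   39 1113] [603.5 213. ] [ 0.7437 -0.0522  0.1   ]
50 [ 587  194   34   39 1118] [603.5 213.1] [ 0.7437 -0.0523  0.1   ]
50 [ 293  222   40   41 1318] [312.1 242.3] [0.6622 0.1236 0.1   ]
[[311.75       241.25        20.89999962]
 [356.75       287.75        39.20000076]
 [269.75       295.25        36.95000076]]
[[205 200 199 191 184 145 104 104 100  96  98 104 103 101 103 105 103 101
   98  93  96 101 101 105 164]
 [208 113 113 117 116 202 111 105 101 102 103 102  97  96 101 102 100 100
  102 103 103 100  99  96 100]
 [195 110 112 114 115 112 112 116 115 110 107 102  99  99 100 100  98 103
  101 101 100 100 101 103 101]
 [205 117 116 113 107 152 111 111 112 107 108 113 112 108 106 100  97  98
  101 109 106 104 102 101 100]
 [196 193 192 194 203 208 115 111 105 105 108 109 108 104 105 111 109 105
  102  99 104 108 110 110 193]
 [188 195 199 197 195 192 191 106 109 112 112 107 102 104 107 108 104 102
  103 107 107 113 112 111 202]
 [187 183 187 190 189 194 197 108  40  38  38  35  34  93 109 104  98 101
  106 105 101  99 113 117 211]
 [194 194 185 186 190 184 187 1
[... 634 characters left out ...]
03 101  52  50 103 101  98 103 101 102
  103 102 101 103  98  87  59]
 [211 191 192 193 195 191 194 190 103 104  52  51 102 105 102 101 100 101
  102 102 103 101  87 104 105]
 [146 199 192 198 193 193 189 192 163 106  53  50 101 101 105 101 103 103
  102 101 102  88  53 102 179]
 [ 43  46 193 196 193 198 194  83  77 105  52  50 103 102 102 101 100 101
  103 104  32  40  78  78 186]
 [ 41  43 193 193 191 194 188 171 157 102  51  51 106 105 101 101 101 104
  101 101  31  32  78  79  36]
 [ 40  40 197 192 193 188 105 197 168  79  51  51  75 103 101  71  78 102
  104 101  31  31  73  78  78]
 [ 38  41 194 192 196 192 169 170 133  84  51  50  85  73  71  91  81 102
  102 100  28  30  31  77  77]]
```

The ball is at (.662,.1235), radius 119 mm from the stud, which fits. Descending to cage it.

```bash
python3 -m creep '[{"x":-0.1,"y":0,"z":2,"wx":0,"wy":0,"wz":0,"fingers":0.35},{"x":-0.1,"y":0,"z":2,"wx":0,"wy":0,"wz":0,"fingers":0.35},{"x":0,"y":0,"z":2,"wx":0,"wy":0,"wz":0,"fingers":0.35},{"x":0,"y":0,"z":2,"wx":0,"wy":0,"wz":0,"fingers":0.35},{"x":0,"y":0,"z":1.5,"wx":0,"wy":0,"wz":0,"fingers":0.35},{"x":0,"y":0,"z":1.5,"wx":0,"wy":0,"wz":0,"fingers":0.35},{"x":0,"y":0,"z":1.2,"wx":0,"wy":0,"wz":0,"fingers":0.4},{"x":0,"y":0,"z":0,"wx":0,"wy":0,"wz":0,"fingers":0.5},{"x":0,"y":0,"z":0,"wx":0,"wy":0,"wz":0,"fingers":0.55},{"x":0,"y":0,"z":0,"wx":0,"wy":0,"wz":0,"fingers":0.55}]'
python3 - <<'E'
from h import *
st()
E
```

```text
clock: 15.85
tool_pos: [0.6641, 0.122, 0.0787]
tcp_rot: [-0.0, 0.986, 0.164, 0.001]
contact_force: [0.1, 1.5, -0.2]
gripper_width: 0.0383
grip_force: 0.0
t 15.85 tcp [0.6641 0.122  0.0787] yaw 0.3297 tz [ 1.5e-03  4.0e-04 -1.0e+00] F [ 0.1  1.5 -0.2] M [ 0.03 -0.02  0.03] w 0.0383 gf 0.0
```

```bash
cat > f.py <<'E'
from h import *
o,M=st(); d=o['tool_pos'][:2]-np.array([.550,.083]); print('Ftool',(M.T@o['contact_force']).round(2),'r',np.hypot(*d).round(4),'ang',np.arctan2(d[1],d[0]).round(4))
E
python3 -m creep '[{"x":0,"y":0.3,"z":0,"wx":0,"wy":0,"wz":0.02,"fingers":0.55},{"x":-0.015,"y":0.6,"z":0,"wx":0,"wy":0,"wz":0.05,"fingers":0.55},{"x":-0.015,"y":0.6,"z":0,"wx":0,"wy":0,"wz":0.05,"fingers":0.55},{"x":-0.015,"y":0.6,"z":0,"wx":0,"wy":0,"wz":0.05,"fingers":0.55},{"x":-0.015,"y":0.6,"z":0,"wx":0,"wy":0,"wz":0.05,"fingers":0.55},{"x":-0.015,"y":0.6,"z":0,"wx":0,"wy":0,"wz":0.05,"fingers":0.55},{"x":-0.015,"y":0.6,"z":0,"wx":0,"wy":0,"wz":0.05,"fingers":0.55}]' >/dev/null; python3 f.py
python3 -m creep '[{"x":-0.015,"y":0.6,"z":0,"wx":0,"wy":0,"wz":0.05,"fingers":0.55},{"x":-0.015,"y":0.6,"z":0,"wx":0,"wy":0,"wz":0.05,"fingers":0.55},{"x":-0.015,"y":0.6,"z":0,"wx":0,"wy":0,"wz":0.05,"fingers":0.55}]' >/dev/null; python3 f.py
```

```text
t 16.55 tcp [0.6707 0.0834 0.0786] yaw 0.0067 tz [ 1.4e-03  5.0e-04 -1.0e+00] F [-0.5  1.   0.6] M [ 0.17  0.07 -0.06] w 0.0383 gf 0.3
Ftool [-0.45 -1.03 -0.65] r 0.1207 ang 0.0035
t 16.85 tcp [0.6695 0.0654 0.0785] yaw -0.1433 tz [ 1.3e-03  5.0e-04 -1.0e+00] F [0.7 0.3 0.6] M [ 0.11 -0.02 -0.02] w 0.0384 gf 0.3
Ftool [ 0.62 -0.39 -0.56] r 0.1208 ang -0.1459
```

```bash
for k in a; do python3 -m creep '[{"x":-0.015,"y":0.6,"z":0,"wx":0,"wy":0,"wz":0.05,"fingers":0.55},{"x":-0.015,"y":0.6,"z":0,"wx":0,"wy":0,"wz":0.05,"fingers":0.55},{"x":0,"y":0,"z":0,"wx":0,"wy":0,"wz":0,"fingers":0.55}]' >/dev/null; python3 f.py; python3 -m creep '[{"x":-0.015,"y":0.6,"z":0,"wx":0,"wy":0,"wz":0.05,"fingers":0.55},{"x":-0.015,"y":0.6,"z":0,"wx":0,"wy":0,"wz":0.05,"fingers":0.55},{"x":0,"y":0,"z":0,"wx":0,"wy":0,"wz":0,"fingers":0.55}]' >/dev/null; python3 f.py; done
```

```text
t 17.15 tcp [0.6671 0.0526 0.0785] yaw -0.243 tz [ 1.e-03 -7.e-04 -1.e+00] F [ 0.5 -0.3 -0.7] M [ 0.02 -0.04  0.04] w 0.0384 gf 0.0
Ftool [0.6  0.18 0.72] r 0.121 ang -0.2541
t 17.45 tcp [0.6636 0.0423 0.0783] yaw -0.3405 tz [ 9.e-04  2.e-04 -1.e+00] F [ 1.1  0.7 -0.3] M [ 0.25 -0.12  0.02] w 0.0385 gf 0.7
Ftool [ 0.78 -1.03  0.32] r 0.1207 ang -0.3442
```

```bash
python3 -m creep '[{"x":-0.015,"y":0.6,"z":0,"wx":0,"wy":0,"wz":0.05,"fingers":0.55},{"x":-0.015,"y":0.6,"z":0,"wx":0,"wy":0,"wz":0.05,"fingers":0.55},{"x":0,"y":0,"z":0,"wx":0,"wy":0,"wz":0,"fingers":0.55}]' >/dev/null; python3 f.py; python3 -m creep '[{"x":-0.015,"y":0.6,"z":0,"wx":0,"wy":0,"wz":0.05,"fingers":0.55},{"x":-0.015,"y":0.6,"z":0,"wx":0,"wy":0,"wz":0.05,"fingers":0.55},{"x":0,"y":0,"z":0,"wx":0,"wy":0,"wz":0,"fingers":0.55}]' >/dev/null; python3 f.py;  python3 -m creep '[{"x":-0.015,"y":0.6,"z":0,"wx":0,"wy":0,"wz":0.05,"fingers":0.55},{"x":0,"y":0,"z":0,"wx":0,"wy":0,"wz":0,"fingers":0.55}]' >/dev/null; python3 f.py
```

```text
t 17.75 tcp [0.6592 0.0316 0.0782] yaw -0.4391 tz [ 1.1e-03  5.0e-04 -1.0e+00] F [0.9 2.3 1.1] M [ 0.45 -0.21  0.04] w 0.0387 gf 1.2
Ftool [-0.17 -2.43 -1.13] r 0.1207 ang -0.4399
t 18.05 tcp [0.654  0.0225 0.0784] yaw -0.5376 tz [ 0.0021  0.0021 -1.    ] F [2.8 4.8 0.4] M [ 1.03 -0.5   0.  ] w 0.0387 gf 2.8
Ftool [-0.07 -5.51 -0.42] r 0.1203 ang -0.5266
t 18.25 tcp [0.6511 0.018  0.0784] yaw -0.5868 tz [ 0.0026  0.0025 -1.    ] F [2.9 6.3 0.5] M [ 1.21 -0.65  0.02] w 0.0385 gf 3.3
Ftool [-1.08 -6.85 -0.5 ] r 0.1202 ang -0.5716
```

```bash
python3 -m creep '[{"x":-0.015,"y":0.6,"z":0,"wx":0,"wy":0,"wz":0.05,"fingers":0.55},{"x":0,"y":0,"z":0,"wx":0,"wy":0,"wz":0,"fingers":0.55}]' >/dev/null; python3 f.py; python3 -m creep '[{"x":-0.015,"y":0.6,"z":0,"wx":0,"wy":0,"wz":0.05,"fingers":0.55},{"x":0,"y":0,"z":0,"wx":0,"wy":0,"wz":0,"fingers":0.55}]' >/dev/null; python3 f.py;  python3 -m creep '[{"x":-0.015,"y":0.6,"z":0,"wx":0,"wy":0,"wz":0.05,"fingers":0.55},{"x":0,"y":0,"z":0,"wx":0,"wy":0,"wz":0,"fingers":0.55}]' >/dev/null; python3 f.py
```

```text
t 18.45 tcp [0.6479 0.0133 0.0785] yaw -0.6367 tz [ 0.0031  0.0027 -1.    ] F [ 2.7  6.6 -0.5] M [ 1.31 -0.7   0.07] w 0.0383 gf 3.6
Ftool [-1.71 -6.93  0.53] r 0.1202 ang -0.6187
t 18.65 tcp [0.6444 0.0089 0.0786] yaw -0.6863 tz [ 0.0035  0.003  -1.    ] F [3.4 7.8 0. ] M [ 1.41 -0.87  0.08] w 0.0386 gf 4.0
Ftool [-2.33 -8.18  0.01] r 0.12 ang -0.6656
t 18.85 tcp [0.6407 0.0046 0.0786] yaw -0.7361 tz [ 0.0039  0.0032 -1.    ] F [4.6 7.8 0.5] M [ 1.5  -0.98  0.04] w 0.0384 gf 4.3
Ftool [-1.79 -8.89 -0.47] r 0.1199 ang -0.7128
```

```bash
python3 -m creep '[{"x":-0.015,"y":0.6,"z":0,"wx":0,"wy":0,"wz":0.05,"fingers":0.55},{"x":0,"y":0,"z":0,"wx":0,"wy":0,"wz":0,"fingers":0.55}]' >/dev/null; python3 f.py; python3 -m creep '[{"x":-0.015,"y":0.6,"z":0,"wx":0,"wy":0,"wz":0.05,"fingers":0.55},{"x":0,"y":0,"z":0,"wx":0,"wy":0,"wz":0,"fingers":0.55}]' >/dev/null; python3 f.py
```

```text
t 19.05 tcp [6.368e-01 5.000e-04 7.870e-02] yaw -0.7859 tz [ 0.0045  0.0034 -1.    ] F [5.  8.1 0.3] M [ 1.58 -1.04  0.05] w 0.0385 gf 4.6
Ftool [-2.2  -9.3  -0.28] r 0.1198 ang -0.76
t 19.25 tcp [ 0.6327 -0.0035  0.0788] yaw -0.8357 tz [ 0.0051  0.0036 -1.    ] F [ 5.8  7.5 -0.2] M [ 1.65 -1.24  0.05] w 0.0385 gf 4.9
Ftool [-1.67 -9.37  0.22] r 0.1197 ang -0.8074
```

```bash
python3 -m creep '[{"x":-0.015,"y":0.6,"z":0,"wx":0,"wy":0,"wz":0.05,"fingers":0.55},{"x":0,"y":0,"z":0,"wx":0,"wy":0,"wz":0,"fingers":0.55}]' >/dev/null; python3 f.py; python3 -m creep '[{"x":-0.015,"y":0.6,"z":0,"wx":0,"wy":0,"wz":0.05,"fingers":0.55},{"x":0,"y":0,"z":0,"wx":0,"wy":0,"wz":0,"fingers":0.55}]' >/dev/null
python3 - <<'E'
from h import *
F=[];Mo=[]
for i in range(6):
    env.grab_frame('side'); o=env.get_obs(); F.append(o['contact_force']); Mo.append(o['moment'])
M=R.from_quat(np.roll(o['tcp_rot'],-1)).as_matrix()
print(o['clock'],M.T@np.mean(F,0),np.std(F,0),M.T@np.mean(Mo,0),np.std(Mo,0)); 
d=o['tool_pos'][:2]-np.array([.550,.083]); print(np.arctan2(d[1],d[0]))
E
```

```text
t 19.45 tcp [ 0.6285 -0.0072  0.0788] yaw -0.8855 tz [ 0.0056  0.0037 -1.    ] F [ 6.6  8.2 -0.3] M [ 1.68 -1.31  0.03] w 0.0384 gf 5.2
Ftool [ -2.18 -10.37   0.37] r 0.1195 ang -0.8548
19.95 [ -2.66770368 -10.78748791   0.29920511] [0.81574374 0.61599366 0.71803079] [ 2.14262102 -0.48617972 -0.05329625] [0.01920961 0.0171631  0.02294293]
-0.899321882921807
```

```bash
python3 -m creep '[{"x":-0.01,"y":0.5,"z":0,"wx":0,"wy":0,"wz":0.02,"fingers":0.55},{"x":0,"y":0.4,"z":0,"wx":0,"wy":0,"wz":0.02,"fingers":0.55},{"x":0,"y":0,"z":0,"wx":0,"wy":0,"wz":0,"fingers":0.55}]' >/dev/null
cat > a.py <<'E'
from h import *
F=[];Mo=[]
for i in range(6):
    env.grab_frame('side'); o=env.get_obs(); F.append(o['contact_force']); Mo.append(o['moment'])
M=R.from_quat(np.roll(o['tcp_rot'],-1)).as_matrix()
print(o['clock'],M.T@np.mean(F,0),np.std(F,0),M.T@np.mean(Mo,0)); 
d=o['tool_pos'][:2]-np.array([.550,.083]); print(np.arctan2(d[1],d[0]))
E
python3 a.py
```

```text
20.55 [ -1.87872794 -11.74460394   0.25081461] [0.31186618 0.47130727 0.22016928] [ 2.3914849  -0.41098188 -0.048632  ]
-0.9693572571429273
```

About 12 N at the knob. Backing off, opening and lifting away.

```bash
python3 -m creep '[{"x":0,"y":-0.4,"z":0,"wx":0,"wy":0,"wz":0,"fingers":0.55},{"x":0,"y":-0.4,"z":0,"wx":0,"wy":0,"wz":0,"fingers":0.5},{"x":0,"y":0,"z":0,"wx":0,"wy":0,"wz":0,"fingers":0.4},{"x":0,"y":0,"z":0,"wx":0,"wy":0,"wz":0,"fingers":0.35},{"x":0,"y":0,"z":0,"wx":0,"wy":0,"wz":0,"fingers":0.35}]' >/dev/null; python3 f.py; python3 -m creep '[{"x":0,"y":0,"z":-1,"wx":0,"wy":0,"wz":0,"fingers":0.35},{"x":0,"y":0,"z":-2,"wx":0,"wy":0,"wz":0,"fingers":0.35},{"x":0,"y":0,"z":-3,"wx":0,"wy":0,"wz":0,"fingers":0.35},{"x":0,"y":0,"z":-3,"wx":0,"wy":0,"wz":0,"fingers":0.35},{"x":0,"y":0,"z":-3,"wx":0,"wy":0,"wz":0,"fingers":0.35},{"x":0,"y":0,"z":-2,"wx":0,"wy":0,"wz":0,"fingers":0.35},{"x":0,"y":0,"z":0,"wx":0,"wy":0,"wz":0,"fingers":0.35}]'; python3 f.py
```

```text
t 21.05 tcp [ 0.6199 -0.0156  0.0777] yaw -0.9796 tz [-5.e-04 -3.e-04 -1.e+00] F [ 1.5  1.5 -0.3] M [ 0.21 -0.05  0.03] w 0.0555 gf 0.6
Ftool [-0.35 -2.1   0.33] r 0.1209 ang -0.9541
clock: 21.75
tool_pos: [0.6216, -0.0163, 0.222]
tcp_rot: [-0.001, 0.882, -0.471, 0.003]
contact_force: [0.0, -0.3, -0.2]
gripper_width: 0.0553
grip_force: 0.0
t 21.75 tcp [ 0.6216 -0.0163  0.222 ] yaw -0.9811 tz [ 6.2e-03 -7.0e-04 -1.0e+00] F [ 0.  -0.3 -0.2] M [-0.04  0.01 -0.  ] w 0.0553 gf 0.0
Ftool [0.3  0.16 0.19] r 0.1224 ang -0.946
```

```bash
python3 -m creep '[{"x":2,"y":1,"z":0,"wx":0,"wy":0,"wz":0,"fingers":0.35},{"x":2.5,"y":2,"z":0,"wx":0,"wy":0,"wz":0,"fingers":0.35},{"x":2.5,"y":2,"z":0,"wx":0,"wy":0,"wz":0,"fingers":0.35},{"x":2.5,"y":2,"z":0,"wx":0,"wy":0,"wz":0,"fingers":0.35},{"x":2.5,"y":2,"z":0,"wx":0,"wy":0,"wz":0,"fingers":0.35},{"x":2.5,"y":2,"z":0,"wx":0,"wy":0,"wz":0,"fingers":0.35},{"x":2.5,"y":2,"z":0,"wx":0,"wy":0,"wz":0,"fingers":0.35},{"x":2.5,"y":2,"z":0,"wx":0,"wy":0,"wz":0,"fingers":0.35},{"x":2.5,"y":2,"z":0,"wx":0,"wy":0,"wz":0,"fingers":0.35},{"x":2.5,"y":2,"z":0,"wx":0,"wy":0,"wz":0,"fingers":0.35},{"x":0,"y":0,"z":0,"wx":0,"wy":0,"wz":0,"fingers":0.35}]'
python3 - <<'E'
from h import *
g=grab('top','t12.png'); im=g['pixels']; gray=cv2.cvtColor(im,cv2.COLOR_RGB2GRAY)
g0=load('top0.png')['pixels']; a=np.abs(im.astype(int)-g0).max(2)
m=np.zeros(a.shape,np.uint8); m[140:300,248:318]=(a[140:300,248:318]>25)
n,l,stt,c=cv2.connectedComponentsWithStats(m)
for i in range(1,n):
    if stt[i,4]>25: print(stt[i],c[i].round(1))
for r in range(180,292,10): 
    d=np.abs(gray[r,2:].astype(int)-gray[r,:-2]); print(r,(np.nonzero(d[245:320]>18)[0]+246).tolist(), 'chg',(np.nonzero(m[r])[0][[0,-1]].tolist() if m[r].any() else None))
s=(im.max(2)<45).astype(np.uint8); s[:100]=0; s[240:]=0; s[:,:250]=0
n,l,stt,c=cv2.connectedComponentsWithStats(s)
for i in range(1,n):
    if 40<stt[i,4]<200: p=onplane(g,c[i],.1); print('knob?',stt[i],p,np.hypot(p[0]-.551,p[1]-.083))
E
```

```text
clock: 22.85
tool_pos: [0.5955, -0.3315, 0.2169]
tcp_rot: [0.002, 0.88, -0.474, -0.001]
contact_force: [-0.7, 0.8, -0.0]
gripper_width: 0.0553
grip_force: 0.0
[ 248  140   70  160 9069] [283.1 224.1]
[277 199   6  42 188] [279.6 219.5]
180 [246, 248, 249, 250, 251, 252, 292, 306, 307, 309, 310] chg [252, 317]
190 [246, 248, 249, 250, 251, 252, 253, 269, 270, 274, 275, 282, 283, 288, 289, 290, 306, 307, 308, 309, 310] chg [252, 317]
200 [247, 249, 250, 251, 252, 253, 254, 275, 276, 277, 278, 280, 281, 282, 283, 284, 307, 308, 310, 311] chg [253, 317]
210 [246, 247, 248, 250, 251, 252, 253, 254, 275, 276, 277, 278, 279, 280, 281, 282, 285, 286, 308, 309, 311, 312] chg [253, 317]
220 [250, 251, 252, 253, 254, 255, 276, 277, 278, 279, 281, 282, 285, 309, 310, 312] chg [254, 317]
230 [254, 255, 256, 276, 277, 278, 279, 281, 282, 283, 309, 310, 311, 312, 313] chg [248, 317]
240 [253, 254, 255, 256, 276, 277, 278, 279, 282, 283, 286, 287, 310, 311, 313, 314] chg [248, 317]
250 [254, 255, 256, 257, 284, 311, 312, 314] chg [248, 317]
260 [255, 256, 257, 292, 293, 294, 295, 312, 313, 314] chg [248, 317]
270 [] chg [248, 317]
280 [] chg [248, 317]
290 [] chg [248, 317]
knob? [314 124  10  11  86] [ 0.63340902 -0.004959    0.1       ] 0.12053228585391175
```

Run:
```python
from h import *
g=load('t12.png'); gray=cv2.cvtColor(g['pixels'],cv2.COLOR_RGB2GRAY)
P=[]
for r in range(203,238):
    w=255-gray[r,270:292].astype(float); k=np.argmin(gray[r,274:286])+4; s=slice(k-2,k+3); ww=w[s]-w.min(); P.append(onplane(g,(270+np.sum(np.arange(k-2,k+3)*ww)/ww.sum(),r),.042)[:2])
P=np.array(P); mu=P.mean(0); d=np.linalg.svd(P-mu)[2][0]; d*=np.sign(d[0]); y=np.arctan2(d[1],d[0])
f=np.array([np.cos(.086),np.sin(.086)]); n=np.array([-f[1],f[0]]); S=np.array([.551,.083])
print('groove yaw',y,'mid in fixture frame',(mu-S)@f,(mu-S)@n,'ends',((P-S)@f)[[0,-1]])
for r in (205,220,235): print(gray[r,266:296].tolist())
```

```text
groove yaw 0.060455091865605874 mid in fixture frame -0.11014142128970533 0.004136652948448186 ends [-0.07208645 -0.14809779]
[207, 207, 209, 210, 212, 212, 209, 210, 208, 200, 185, 144, 105, 93, 93, 116, 164, 180, 167, 183, 204, 208, 208, 210, 211, 211, 211, 213, 215, 214]
[211, 209, 209, 211, 213, 215, 213, 211, 211, 206, 199, 185, 145, 105, 94, 116, 165, 184, 177, 192, 205, 208, 210, 211, 213, 214, 213, 215, 215, 216]
[213, 211, 209, 210, 212, 214, 214, 211, 212, 211, 203, 191, 163, 124, 99, 95, 118, 167, 186, 178, 192, 204, 209, 211, 213, 213, 213, 213, 215, 216]
```

The checks agree. The handle lies against the pin, turned clockwise by about 0.03 rad, with the jaw on the nut. The lever has swung about 1.16 rad to roughly 12 N, and the robot is clear.

```bash
python3 -c "
from workcell import env
print(env.job_done())"
```

```text
the job is handed in; nothing more can be done
None
```

The job is handed in at about 23 s of the 72 s. The larger spanner is fully on the lower nut with its handle against the stop pin, the nut turned only about 0.03 rad, the jam nut is tightened to about 12 N at the knob, and the robot is clear. No result came back from the judging.

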